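# Set the long stirring rod in its guide stand at the dye bench

### The job

Take the longest wooden stirring rod out of the storage block and thread it, handle up, down through both funnel guides of the grey stand until its foot rests on the floor of the white cup below. Lower it in, do not drop it, then let go; leave the short rod and the paddle in their wells.

Things in the scene. Friction and masses are not known exactly. Their poses are not given: they have to be found in the camera images.
- stir_rod: long wooden rod, 40-85 g, tallest of three in a fixed block (70x200x50 mm). 190 mm: shaft 12 mm thick to z=130, foot tapered to 8, round handle 24 mm thick z=130-190. Origin: centre of foot; z up the rod. Stands upright, a little loose, in any one of 3 wells (in a row, 65 mm apart, 14 wide, 40 deep, floor 10 mm above table); at the start its y axis lies along the row, x across it.
- stand: fixed grey stand. Origin: on the table, on the vertical axis of cup and guides. Base 12 mm thick, x -80 to 50, y +-50 mm. On the axis: white cup (inner floor z=16, rim z=42, 50 mm wide inside); two steel funnel guides, z=50-70 and z=98-118, mouth 40 mm wide at the top, throat 20 mm at the bottom. Carried by a post at x=-60, top z=108; nothing is higher than 118.
- short_rod: bystander in another well of the block: a rod of the same make but 110 mm long in all (its top 120 mm above the table). Origin: centre of the foot; z up. To be left in its well.
- paddle: bystander in another well of the block: a wooden paddle, 120 mm in all, 12 mm shaft with a flat blade 34 x 8 x 50 mm at the top, which is 130 mm above the table. Origin: centre of the foot; z up. To be left in its well.
There are look-alikes about, which are no part of the job. Leave any blue look-alike of the stir_rod alone.

How it is judged:
By the outcome, as a careful person would: the job done as asked, in the order asked, and still so for the second after the job is handed in, with the robot touching nothing.
It also fails if it takes over 45 s, if anything falls off the work surface, if the arm or the gripper's body presses on something with over 40 N, if the wrist force passes 120 N, or if a joint passes its speed limit or range.

### The arm

A 6-joint arm with a two-finger parallel gripper is mounted at the origin on the work surface. World frame = base frame: x ahead of the robot, y to its left, z up, the work surface at z = 0. Lengths are in m, angles in rad, forces in N, time in s.
With the tool pointing down it reaches from about 0.25 to 0.775 m from the base axis. Payload 4 kg.
Tool frame: the origin (TCP) lies midway between the tips of the shut fingers; the grasp point (between the pads) lies 19 mm behind it (robot.grasp_offset is the distance from the TCP to the grasp point, in m); z points along the fingers, y is the direction in which the jaws open and shut (so a half turn about z gives the same grasp; the last joint's range is limited). The gripper opens to 94 mm and grips with 3 to 60 N. Pads are 16 mm wide; open, the fingers measure 119 mm over their backs; the gripper's body (75 mm by 177 mm) begins 78 mm behind the grasp point.
Start: joints at [-1.405, 0.087, 1.371, -0, 1.684, -0.103], TCP at [0.146, -0.53, 0.206] pointing down, gripper open.
Joint ranges: [-3.1, 3.1], [-0.76, 2.03], [0.27, 2.55], [-1.08, 4.22], [0.17, 2.65], [-2.57, 2.57]. Speed limits (rad/s): [2.79, 2.79, 3.14, 3.14, 3.14, 3.14].

### API

Orientations are given as [roll, pitch, yaw] about the fixed x, y, z axes, in that order (R = Rz(yaw) Ry(pitch) Rx(roll)).
In Python, from bench import status, viewer, order, robot gives the robot as it stands. The module is installed in compiled form; this text tells all that it offers.
- The arm moves only by the tool move_arm, never from a script. Its argument "targets" is a list of rows, each a list of 3 entries, a list of its own where there are three numbers: the shift along the tool's x, y, z in mm, then the turn, a rotation vector about the tool's x, y, z in degrees, then the opening, from -1 (shut) to 1 (fully open). A call has 1 to 20 rows; each row is the pose to reach, as a shift and turn from the pose commanded when the call began, along the tool's axes at that moment; what a row does not reach only later rows make up. A row lasts 1/8 s, in which the tool goes at most 62.5 mm and 10.7 degrees, less where a joint would pass 70% of its speed; a pose out of reach is approached as far as the arm can. A call with a gripper value outside its range is refused whole. The fingers move at their own pace and stop on an object; the grip force is fixed at half the most. Time passes only in rows, so rows that repeat a pose let the fingers close. It gives the time, the measured TCP pose, the force and the opening at its end, in the units of the state.
- status.get_obs(): the state, without advancing time (a new reading comes with each control period).
- viewer.snapshot(name): name is "scene" or "top" or "wrist"; returns the picture (480x640x3 uint8, red, green, blue); there is no depth.
- viewer.camera_model(name): a dict with "K" (3x3 intrinsics, pixels), "xyz" and "attitude" of the camera in the world; the wrist camera has in their place "T_tool_cam" (4x4, takes a point from camera to tool coordinates, whose origin is the TCP and whose axes are the flange's). Camera axes: x right, y up, looking along -z (the intrinsics and any distortion apply to the point x, -y, -z); pixel columns grow to the right and rows downward; lengths in m; the calibration is good to about 2 mm. A picture is of the moment at which its call begins: read the wrist's pose just before it. camera_model takes no time and is no camera call.
- order.close_job(): hands the job in, once; it reports no verdict.
The state is a dict: "time": time; "joint_positions": joint angles; "qvel": joint speeds; "joint_torque": joint torques, N m; "tool_pos": TCP position; "ee_rot": TCP orientation; "wrist_force": force on the tool from outside, world axes, zero at the start; "wrist_torque": the same for the moment, N m; "width": finger opening in m.
Only numpy, scipy, OpenCV 4.12 (cv2) and the standard library are available. Lean on these libraries where they do the work, as an engineer would, in place of code of your own. Each camera call takes 0.05 s, during which the arm holds its last target. There are 200 camera calls.

## Working session

There is one attempt and no reset: what is moved stays moved. The work goes in short steps, Python scripts to look and compute and a tool call to move; the robot and the scene stay as the last step left them, time stands still between calls to the robot, and variables do not carry over. Pictures are saved under pics/ and viewed, about 8 in all and at most 12, crops included, and the job is handed in when it is done.

Besides the shell and the picture viewer there is one more tool, called in YAML: its name, and indented under it one key for each argument. move_arm: Moves the arm, as the interface text tells. Its arguments: {"type":"object","properties":{"targets":{"type":"array"}},"required":["targets"]}

```bash
mkdir -p pics
python3 - <<'E'
from bench import status, viewer, order, robot
import cv2,numpy as np
print(status.get_obs())
ims=[]
for n in("scene","top","wrist"):
    m=viewer.camera_model(n);print(n,m)
    im=viewer.snapshot(n)[:,:,::-1].copy();cv2.imwrite(f"pics/{n}0.png",im)
E
```

```text
{'time': 0.0, 'joint_positions': array([-1.40508068e+00,  8.79657461e-02,  1.37221601e+00,  1.71733069e-05,
        1.68358789e+00, -1.03132502e-01]), 'qvel': array([-0.00143275,  0.00060742,  0.00047194, -0.00093665,  0.00077176,
       -0.00072674]), 'joint_torque': array([ 2.76819637e-04, -3.40180528e+01, -3.02424216e+01,  7.18920864e-02,
        3.29398981e-02, -1.69474511e-04]), 'tool_pos': array([ 0.14598744, -0.52971903,  0.2043177 ]), 'ee_rot': array([-3.13942899e+00, -2.41098244e-04,  2.68849806e-01]), 'wrist_force': array([-0.61538492,  0.16566254,  0.59270032]), 'wrist_torque': array([ 0.03297419,  0.04753649, -0.00331297]), 'width': 0.09407863540745204}
scene {'K': array([[439.55898108,   0.        , 314.19383408],
       [  0.        , 439.55898108, 237.0403834 ],
       [  0.        ,   0.        ,   1.        ]]), 'xyz': array([0.96797563, 0.25069346, 0.54667408]), 'attitude': array([ 0.81433962, -0.01997569,  2.1416048 ])}
top {'K': array([[447.33080625,   0.        , 323.04208324],
       [  0.        , 447.33080625, 239.47524613],
       [  0.        ,   0.        ,   1.        ]]), 'xyz': array([ 0.44117694, -0.01474107,  0.76388731]), 'attitude': array([ 0.10105077, -0.03100984, -1.5895453 ])}
wrist {'K': array([[372.42801658,   0.        , 323.78840651],
       [  0.        , 372.42801658, 237.88695952],
       [  0.        ,   0.        ,   1.        ]]), 'T_tool_cam': array([[-4.35222962e-04,  9.72530561e-01,  2.32774824e-01,
         6.67467231e-02],
       [ 9.99999880e-01,  4.75913487e-04, -1.18644707e-04,
        -1.54714168e-04],
       [-2.26166281e-04,  2.32774745e-01, -9.72530651e-01,
        -1.79508950e-01],
       [ 0.00000000e+00,  0.00000000e+00,  0.00000000e+00,
         1.00000000e+00]])}
```

View pics/scene0.png

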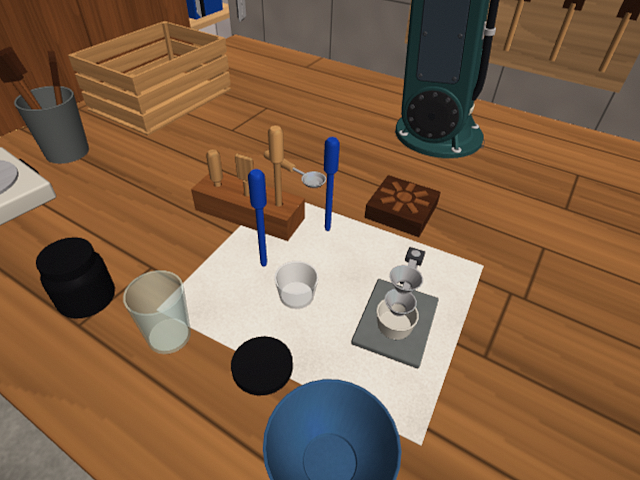

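View pics/top0.png

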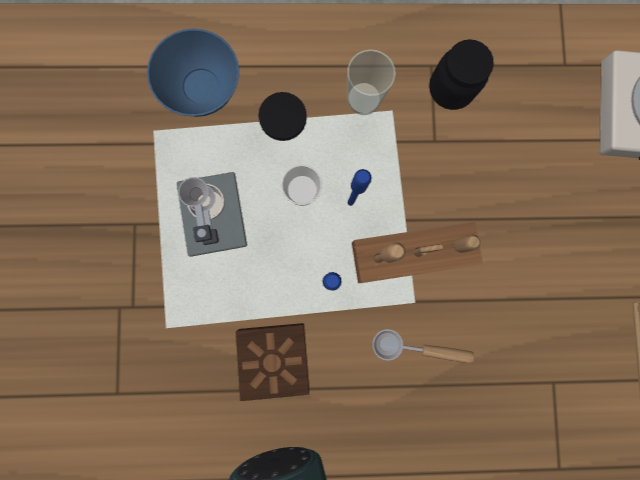

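The rod I want is the tan handle at scene (276,138), top (395,252). Things it could be mistaken for:
- Short rod: scene (214,165), top (466,243).
- Paddle: scene (245,172).
- Blue look-alikes: scene (258,188) and (332,155).
- Ladle handle: top (447,353).

The stand is at scene (400,315), top (203,200). Next I'll check the choice in a close crop.

```bash
cat > h.py <<'E'
from bench import status, viewer, order, robot
import cv2,numpy as np
from scipy.spatial.transform import Rotation as R
def cam(n,obs=None):
    m=viewer.camera_model(n)
    if n=="wrist":
        T=np.eye(4);T[:3,:3]=R.from_euler('xyz',obs['ee_rot']).as_matrix();T[:3,3]=obs['tool_pos']
        T=T@m['T_tool_cam'];return m['K'],T[:3,:3],T[:3,3]
    return m['K'],R.from_euler('xyz',m['attitude']).as_matrix(),m['xyz']
def ray(c,p):
    K,Rm,o=c;d=Rm@np.array([(p[0]-K[0,2])/K[0,0],-(p[1]-K[1,2])/K[1,1],-1]);return o,d/np.linalg.norm(d)
def onz(c,p,z):
    o,d=ray(c,p);return o+d*(z-o[2])/d[2]
def proj(c,X):
    K,Rm,o=c;v=Rm.T@(np.asarray(X)-o);return K[0,0]*v[0]/-v[2]+K[0,2],K[1,1]*v[1]/v[2]+K[1,2]
def tri(a,b):
    (o1,d1),(o2,d2)=a,b
    A=np.stack([d1,-d2],1);t=np.linalg.lstsq(A,o2-o1,rcond=None)[0]
    p,q=o1+t[0]*d1,o2+t[1]*d2;return (p+q)/2,np.linalg.norm(p-q)
E
python3 - <<'E'
from h import *
s,t=cam("scene"),cam("top")
print("rod top z~200",tri(ray(s,(276,127)),ray(t,(397,251))), onz(s,(276,128),.2),onz(t,(398,250),.2))
print("guide top 118",onz(s,(406,276),.118),onz(t,(195,192),.118), "cup rim",onz(s,(398,312),.042),onz(t,(207,202),.042))
print("block row: short", onz(t,(471,242),.12), onz(s,(213,153),.12))
b=[onz(t,p,.05)[:2].round(3) for p in [(353,241),(358,282),(481,263),(477,223)]];print(b)
a=cv2.imread("pics/scene0.png");c=cv2.imread("pics/top0.png")
f=lambda i,x,y,w,h:cv2.resize(i[y:y+h,x:x+w],(400,300),interpolation=cv2.INTER_CUBIC)
cv2.imwrite("pics/c1.png",np.vstack([np.hstack([f(a,180,115,160,120),f(a,340,240,120,90)]),np.hstack([f(c,345,190,160,120),f(c,165,165,120,90)])]))
E
```

```text
rod top z~200 (array([ 0.48108335, -0.1255821 ,  0.20200522]), np.float64(0.00242828959160335)) [ 0.48047037 -0.12465023  0.2       ] [ 0.48310903 -0.12837431  0.2       ]
guide top 118 [0.57649776 0.1520635  0.118     ] [0.57862105 0.1490207  0.118     ] cup rim [0.57668875 0.15325659 0.042     ] [0.57805879 0.14881133 0.042     ]
block row: short [ 0.49902488 -0.25221654  0.12      ] [ 0.5009775  -0.25063808  0.12      ]
[array([ 0.51 , -0.086]), array([ 0.444, -0.093]), array([ 0.471, -0.293]), array([ 0.536, -0.29 ])]
```

View pics/c1.png

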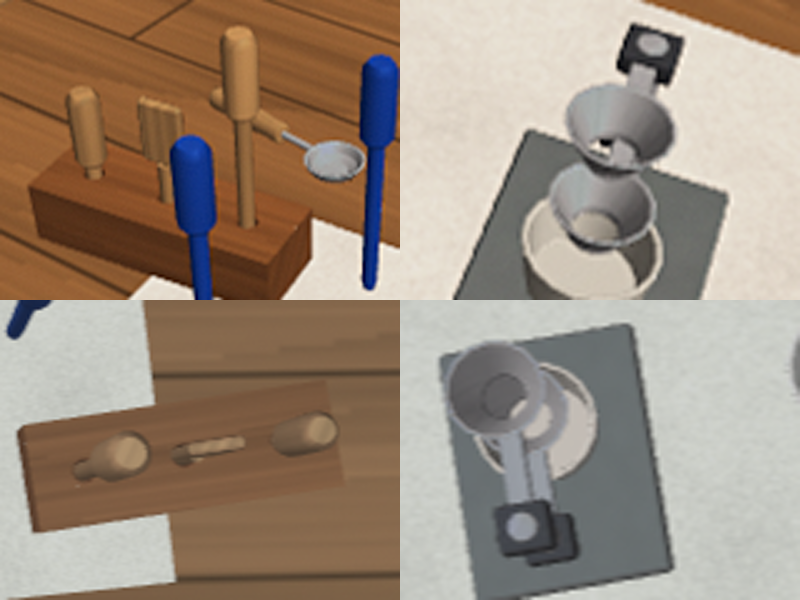

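The crop confirms the target: the tan rod with the round handle in the well nearest the stand. It is the tallest of the three. The upper guide rim is centred at scene (406,278), top (193,192).

```bash
cat >> h.py <<'E'
def go(target,yaw=None,obs=None):
    o=obs or status.get_obs();R0=R.from_euler('xyz',o['ee_rot'])
    R1=R0 if yaw is None else R.from_euler('xyz',[np.pi,0,yaw])
    print("pos",o['tool_pos'].round(4),"rot",o['ee_rot'].round(4),"shift mm",(R0.inv().apply(np.array(target)-o['tool_pos'])*1e3).round(1),"rotvec",np.degrees((R0.inv()*R1).as_rotvec()).round(2),"w",o['width'],"F",o['wrist_force'].round(2))
E
python3 - <<'E'
from h import *
s,t=cam("scene"),cam("top")
print("blueA",tri(ray(s,(257,172)),ray(t,(363,174))),"blueB",tri(ray(s,(332,140)),ray(t,(332,281))))
print("guide",tri(ray(s,(406,278)),ray(t,(193.2,192))))
go([.4815,-.126,.26],.127)
E
```

```text
blueA (array([ 0.58267459, -0.085391  ,  0.19256099]), np.float64(0.00471569278997882)) blueB (array([ 0.44538151, -0.0438939 ,  0.18899049]), np.float64(0.0005605177861557347))
guide (array([0.57872982, 0.15260169, 0.11654436]), np.float64(0.0012904328680986))
pos [ 0.146  -0.5298  0.2046] rot [-3.1399e+00 -2.0000e-04  2.6880e-01] shift mm [ 430.7 -300.3  -54.8] rotvec [-0.1  -0.    8.12] w 0.09374744348735302 F [0.65 0.06 0.2 ]
```

move_arm:
  targets:
    - [[0,0,-55],[0,0,0],0.3]
    - [[55,-38,-55],[0,0,2],0.3]
    - [[110,-76,-55],[0,0,4],0.3]
    - [[163,-114,-55],[0,0,6],0.3]
    - [[216,-151,-55],[0,0,8],0.3]
    - [[269,-188,-55],[0,0,8],0.3]
    - [[322,-225,-55],[0,0,8],0.3]
    - [[375,-262,-55],[0,0,8],0.3]
    - [[415,-289,-55],[0,0,8],0.3]
    - [[430,-300,-55],[0,0,8],0.3]
    - [[430,-300,-55],[0,0,8],0.3]
    - [[430,-300,-55],[0,0,8],0.3]

```text
time: 1.65
tool_pos: [0.4804, -0.1274, 0.2602]
ee_rot: [3.141, 0.001, 0.129]
wrist_force: [-1.3, -0.4, -1.0]
width: 0.0609
```

Run:
```python
from h import *
o=status.get_obs();im=viewer.snapshot("wrist")[:,:,::-1].copy();cv2.imwrite("pics/w1.png",im)
c=cam("wrist",o);print(proj(c,[.4815,-.126,.2]),proj(c,[.4815,-.126,.05]))
go(o['tool_pos'],.127,o)
```

```text
(np.float64(321.92210100510107), np.float64(249.59672277789718)) (np.float64(322.55261042471625), np.float64(212.1545216506793))
pos [ 0.4804 -0.1274  0.2602] rot [3.1413e+00 9.0000e-04 1.2850e-01] shift mm [0. 0. 0.] rotvec [0.02 0.05 0.09] w 0.06094902638964561 F [-1.27 -0.42 -1.04]
```

View pics/w1.png

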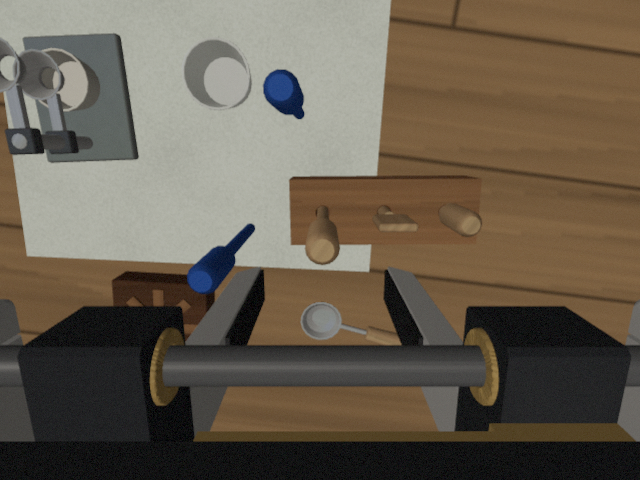

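The wrist view shows the target handle's end at (322,250) and the shaft entering the block at (322,212). Both match the prediction. The blue rod at (208,275) clears the left finger. I'll descend and grip.

move_arm:
  targets:
    - [[1,-1,35],[0,0,0],0.3]
    - [[1,-1,70],[0,0,0],0.3]
    - [[1,-1,95],[0,0,0],0.3]
    - [[1,-1,104],[0,0,0],0.3]
    - [[1,-1,104],[0,0,0],0.3]
    - [[1,-1,104],[0,0,0],-0.6]
    - [[1,-1,104],[0,0,0],-0.6]
    - [[1,-1,104],[0,0,0],-0.6]
    - [[1,-1,104],[0,0,0],-0.6]
    - [[1,-1,104],[0,0,0],-0.6]
    - [[1,-1,104],[0,0,0],-0.6]
    - [[1,-1,104],[0,0,0],-0.6]

```text
time: 3.2
tool_pos: [0.482, -0.1258, 0.1568]
ee_rot: [3.141, -0.001, 0.129]
wrist_force: [-0.3, -0.3, 1.3]
width: 0.0231
```

move_arm:
  targets:
    - [[0,0,0],[0,0,0],-1]
    - [[0,0,-10],[0,0,0],-1]
    - [[0,0,-25],[0,0,0],-1]
    - [[0,0,-45],[0,0,0],-1]
    - [[0,0,-65],[0,0,0],-1]
    - [[0,0,-90],[0,0,0],-1]
    - [[0,0,-115],[0,0,0],-1]
    - [[0,0,-135],[0,0,0],-1]
    - [[0,0,-145],[0,0,0],-1]
    - [[0,0,-145],[0,0,0],-1]

```text
time: 4.45
tool_pos: [0.4821, -0.1258, 0.3025]
ee_rot: [3.141, -0.001, 0.129]
wrist_force: [0.8, 1.2, -0.2]
width: 0.0231
```

Run:
```python
from h import *
go([.578,.1505,.303],.127)
```

```text
pos [ 0.4821 -0.1258  0.3025] rot [ 3.1407e+00 -1.5000e-03  1.2920e-01] shift mm [ 130.7 -261.6   -0.6] rotvec [ 0.05 -0.08  0.13] w 0.02314540912136705 F [ 0.84  1.21 -0.23]
```

move_arm:
  targets:
    - [[10,-20,0],[0,0,0],-1]
    - [[25,-50,0],[0,0,0],-1]
    - [[45,-90,0],[0,0,0],-1]
    - [[65,-130,0],[0,0,0],-1]
    - [[85,-170,0],[0,0,0],-1]
    - [[105,-210,0],[0,0,0],-1]
    - [[120,-240,0],[0,0,0],-1]
    - [[128,-255,0],[0,0,0],-1]
    - [[131,-262,0],[0,0,0],-1]
    - [[131,-262,0],[0,0,0],-1]
    - [[131,-262,0],[0,0,0],-1]
    - [[131,-262,0],[0,0,0],-1]

```text
time: 5.95
tool_pos: [0.5779, 0.1501, 0.3018]
ee_rot: [3.141, -0.001, 0.128]
wrist_force: [-0.6, 0.4, -0.3]
width: 0.0229
```

Run:
```python
from h import *
o=status.get_obs();c=cam("wrist",o);s=cam("scene")
w=viewer.snapshot("wrist")[:,:,::-1].copy();a=viewer.snapshot("scene")[:,:,::-1].copy()
cv2.imwrite("pics/w2.png",w);cv2.imwrite("pics/s2.png",a)
go([.578,.1505,.303],.127,o)
for z in(.118,.15,.28):print(z,proj(c,[.578,.1505,z]),proj(s,[.578,.1505,z]))
f=lambda i,x,y,W,H:cv2.resize(i[y:y+H,x:x+W],(400,600),interpolation=cv2.INTER_CUBIC)
cv2.imwrite("pics/c2.png",np.hstack([f(w,240,60,160,240),f(a,330,150,140,210)]))
```

```text
pos [0.5779 0.1501 0.3018] rot [ 3.1413e+00 -5.0000e-04  1.2780e-01] shift mm [ 0.1 -0.4 -1.2] rotvec [ 0.02 -0.03  0.05] w 0.02294994943733032 F [-0.64  0.35 -0.31]
0.118 (np.float64(323.37565654571546), np.float64(217.97609330619207)) (np.float64(404.42449258991496), np.float64(276.21942479275356))
0.15 (np.float64(323.3517809437357), np.float64(224.336398029911)) (np.float64(408.5231687998227), np.float64(259.24837753441096))
0.28 (np.float64(323.1824591658224), np.float64(269.4426158669922)) (np.float64(429.1740400376543), np.float64(173.74103473528726))
```

View pics/c2.png

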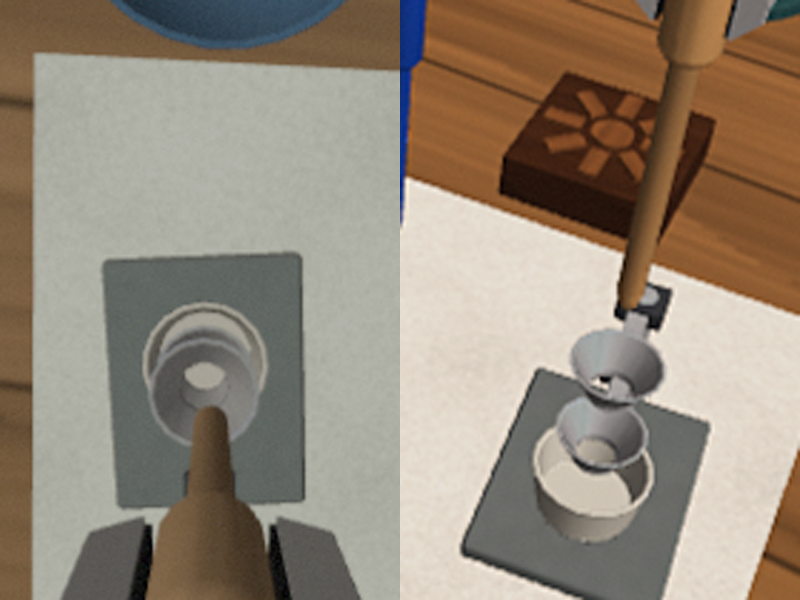

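Left (wrist): upper guide rim centred at about (321.6,216), foot at about (324,225). Right (scene): rim centred at about (406,278.8), foot at about (409.8,256). The rod hangs straight, so I'll convert these to offsets.

Run:
```python
from h import *
o=status.get_obs();c=cam("wrist",o);s=cam("scene")
# upper throat / rim edges by contour would need more; use picked pixels
print("guide",onz(c,(321.6,216),.118),onz(s,(406,278.8),.118),tri(ray(c,(321.6,216)),ray(s,(406,278.8))))
# lower throat of upper guide (z=.098): wrist hole centre (204,383)/2.5
print("throat98",onz(c,(240+204/2.5,60+383/2.5),.098))
print("foot",tri(ray(c,(324,225)),ray(s,(409.8,256))),onz(c,(324,225),.155),onz(s,(409.8,256),.155))
```

```text
guide [0.57978243 0.1527956  0.118     ] [0.58098291 0.15406433 0.118     ] (array([0.57930159, 0.15318752, 0.11598761]), np.float64(0.000887765774313093))
throat98 [0.57917899 0.15282789 0.098     ]
foot (array([0.5787317 , 0.15078593, 0.15677629]), np.float64(0.0009734444971099145)) [0.57851178 0.15027116 0.155     ] [0.57680948 0.15079695 0.155     ]
```

move_arm:
  targets:
    - [[1.5,-2.3,0],[0,0,0],-1]
    - [[1.5,-2.3,10],[0,0,0],-1]
    - [[1.5,-2.3,20],[0,0,0],-1]
    - [[1.5,-2.3,30],[0,0,0],-1]
    - [[1.5,-2.3,40],[0,0,0],-1]
    - [[1.5,-2.3,50],[0,0,0],-1]
    - [[1.5,-2.3,60],[0,0,0],-1]
    - [[1.5,-2.3,68],[0,0,0],-1]
    - [[1.5,-2.3,68],[0,0,0],-1]
    - [[1.5,-2.3,68],[0,0,0],-1]

```text
time: 7.3
tool_pos: [0.5793, 0.1535, 0.2339]
ee_rot: [3.142, -0.001, 0.129]
wrist_force: [-0.1, 0.3, -0.6]
width: 0.0236
```

Run:
```python
from h import *
o=status.get_obs();c=cam("wrist",o);s=cam("scene")
w=viewer.snapshot("wrist")[:,:,::-1].copy();a=viewer.snapshot("scene")[:,:,::-1].copy()
print(o['wrist_force'],o['wrist_torque'],o['width'])
f=lambda i,x,y,W,H:cv2.resize(i[y:y+H,x:x+W],(400,600),interpolation=cv2.INTER_CUBIC)
cv2.imwrite("pics/c3.png",np.hstack([f(w,250,120,140,210),f(a,350,200,100,150)]))
```

```text
[-0.06173127  0.25599317 -0.63040416] [-0.00719054  0.05158716  0.04338416] 0.02356559874222774
```

View pics/c3.png

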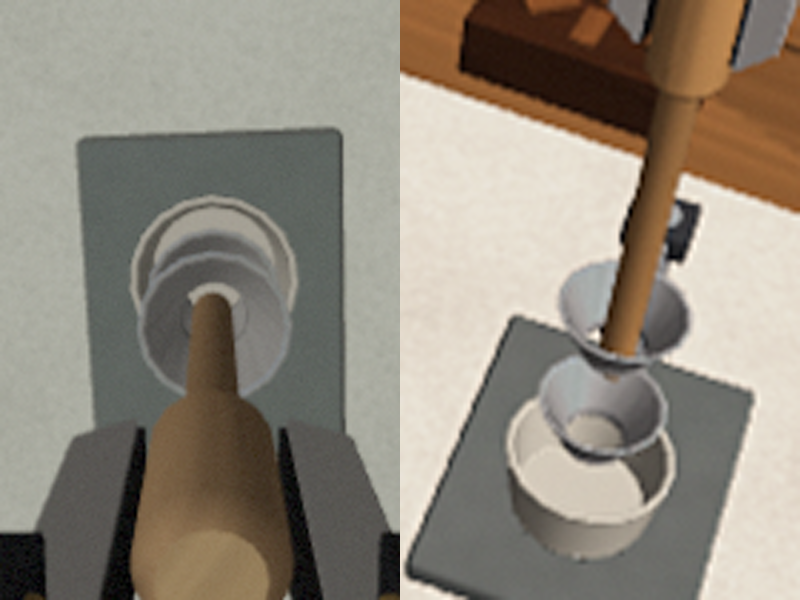

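The foot is through the upper throat and centred: wrist crop (212,300), scene crop (615,372). There is no contact force. I'll continue down.

move_arm:
  targets:
    - [[0,0,8],[0,0,0],-1]
    - [[0,0,16],[0,0,0],-1]
    - [[0,0,24],[0,0,0],-1]
    - [[0,0,32],[0,0,0],-1]
    - [[0,0,40],[0,0,0],-1]
    - [[0,0,48],[0,0,0],-1]
    - [[0,0,56],[0,0,0],-1]
    - [[0,0,62],[0,0,0],-1]
    - [[0,0,66],[0,0,0],-1]
    - [[0,0,66],[0,0,0],-1]
    - [[0,0,66],[0,0,0],-1]

```text
time: 8.78
tool_pos: [0.5794, 0.1535, 0.1678]
ee_rot: [3.141, -0.001, 0.129]
wrist_force: [-0.3, 0.3, 0.3]
width: 0.0233
```

move_arm:
  targets:
    - [[0,0,1],[0,0,0],-1]
    - [[0,0,2],[0,0,0],-1]
    - [[0,0,3],[0,0,0],-1]
    - [[0,0,4],[0,0,0],-1]
    - [[0,0,4.5],[0,0,0],-1]
    - [[0,0,4.5],[0,0,0],-1]
    - [[0,0,4.5],[0,0,0],-1]

```text
time: 9.65
tool_pos: [0.5792, 0.1534, 0.163]
ee_rot: [3.141, -0.0, 0.129]
wrist_force: [0.7, -0.2, -1.0]
width: 0.0233
```

move_arm:
  targets:
    - [[0,0,0.5],[0,0,0],-1]
    - [[0,0,1],[0,0,0],-1]
    - [[0,0,1.5],[0,0,0],-1]
    - [[0,0,1.5],[0,0,0],-1]

```text
time: 10.15
tool_pos: [0.5796, 0.1535, 0.1627]
ee_rot: [3.142, -0.002, 0.129]
wrist_force: [-1.2, -0.6, 5.2]
width: 0.0231
```

The vertical force of 5.2 N and the height of 0.1627 m show the foot is on the cup floor. I'll release gently and withdraw.

move_arm:
  targets:
    - [[0,0,1],[0,0,0],-0.4]
    - [[0,0,1],[0,0,0],-0.2]
    - [[0,0,1],[0,0,0],0.1]
    - [[0,0,1],[0,0,0],0.3]
    - [[0,0,1],[0,0,0],0.3]
    - [[0,0,1],[0,0,0],0.3]

```text
time: 10.9
tool_pos: [0.5792, 0.1534, 0.1605]
ee_rot: [3.141, -0.0, 0.129]
wrist_force: [0.4, -0.2, -0.2]
width: 0.0611
```

Run:
```python
from h import *
o=status.get_obs()
w=viewer.snapshot("wrist")[:,:,::-1].copy();a=viewer.snapshot("scene")[:,:,::-1].copy()
print(o['width'],o['wrist_force'])
f=lambda i,x,y,W,H:cv2.resize(i[y:y+H,x:x+W],(400,600),interpolation=cv2.INTER_CUBIC)
cv2.imwrite("pics/c4.png",np.hstack([f(w,200,120,240,360),f(a,350,150,120,180)]))
```

```text
0.06114416535533521 [ 0.38195431 -0.17056589 -0.22917932]
```

View pics/c4.png

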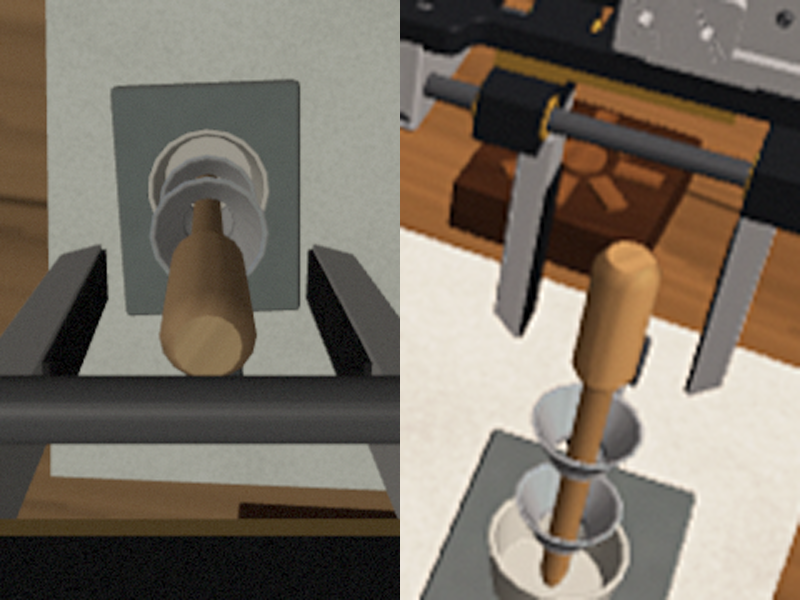

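The rod stands free between the open fingers, through both guides, with its foot inside the cup (scene crop (552,578)). I'll withdraw straight up.

move_arm:
  targets:
    - [[0,0,-10],[0,0,0],0.3]
    - [[0,0,-30],[0,0,0],0.3]
    - [[0,0,-60],[0,0,0],0.3]
    - [[0,0,-90],[0,0,0],0.3]
    - [[0,0,-110],[0,0,0],0.3]
    - [[0,0,-110],[0,0,0],0.3]
    - [[0,0,-110],[0,0,0],0.3]
    - [[0,0,-110],[0,0,0],0.3]

```text
time: 12.0
tool_pos: [0.5786, 0.1534, 0.2689]
ee_rot: [3.141, 0.003, 0.129]
wrist_force: [-0.2, 0.7, -0.3]
width: 0.0609
```

Run:
```python
from h import *
cv2.imwrite("pics/s5.png",viewer.snapshot("scene")[:,:,::-1])
s=cam("scene");print("expected foot z16, top z206:",proj(s,[.5793,.1535,.016]),proj(s,[.5793,.1535,.206]))
```

```text
expected foot z16, top z206: (np.float64(394.7128841387514), np.float64(324.14346643602835)) (np.float64(418.4944490184808), np.float64(227.63856752396407))
```

View pics/s5.png

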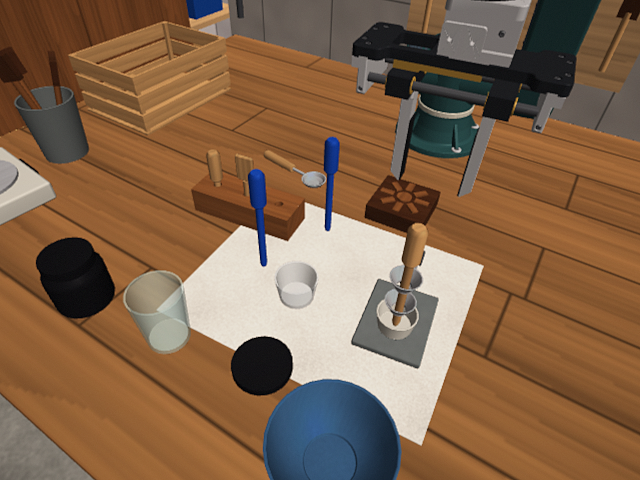

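The rod stands in the stand with its top at (417,227) and foot at (397,324), against expected (418,228) and (395,324). The short rod, paddle and blue rods have not moved, and the arm is clear.

```bash
python3 -c "
from bench import order;print(order.close_job())"
```

```text
the job is handed in; nothing more can be done
None
```

The longest wooden rod now stands handle up through both funnel guides, with its foot on the floor of the white cup. I gripped it by the handle and lowered it until it touched the floor, at about 5 N on the wrist and within 1 mm of the expected height. I then let go and backed straight up. The job was handed in just after 12 s on the robot's clock.

In the last picture the rod's top and foot are within about 2 px of where a seated rod should appear. The short rod and paddle are still in their wells, the blue rods have not moved, and the robot is touching nothing. The only disagreement was 2–4 mm between the cameras' position estimates, which I settled with the close-up view over the guides. No checks failed.

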